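# Put the pair of slab guides away in the sloping rack

### The arm

A 6-joint arm with a two-finger parallel gripper is mounted at the origin on a cart in front of the work surface, level with it; the furniture and walls round the work are solid. World frame = base frame: x ahead of the robot, y to its left, z up, the work surface at z = 0. Lengths are in m, angles in rad, forces in N, time in s.
With the tool pointing down it reaches from about 0.3 to 0.875 m from the base axis. Payload 6.4 kg.
Tool frame: the origin (TCP) lies between the finger pads; the fingertips stand tip_extent ahead of it and the grasp point (between the pads) lies 5 mm behind it (tip_extent is the distance from the TCP to the fingertips, in m); z points along the fingers, y is the direction in which the jaws open and shut (so a half turn about z gives the same grasp; the last joint's range is limited). The gripper opens to 85 mm and grips with 20 to 120 N. Pads are 22 mm wide; open, the fingers measure 114 mm over their backs; the gripper's body (76 mm by 85 mm) begins 54 mm behind the grasp point. The pads swing forward as they close: fully open they stand 13 mm farther back than shut.
Start: joints at [-1.359, 0.181, 1.607, -0, 1.354, -0.206], TCP at [0.233, -0.526, 0.245] pointing down, gripper open.
Joint ranges: [-2.99, 2.99], [-0.89, 2.07], [0.3, 2.58], [-1.14, 4.28], [0, 2.63], [-3.12, 3.12]. Speed limits (rad/s): [2.57, 2.57, 3.01, 3.14, 3.14, 3.14].

### API

Orientations are given as a unit quaternion [w, x, y, z].
In Python, from bench import * gives the robot as it stands.
- The arm moves only by the shell command python3 -m jog 'ROWS'. ROWS is JSON, a list of rows, each a list of 3 entries, a list of its own where there are three numbers: the shift along the tool's x, y, z in mm, then the turn, a rotation vector about the tool's x, y, z in rad, then the opening, from 0 (shut) to 1 (fully open). A call has 1 to 20 rows; each row is the pose to reach, as a shift and turn from the pose measured when the call began, along the tool's axes at that moment; what a row does not reach only later rows make up. A row lasts 1/12 s, in which the tool goes at most 41.7 mm and 7.16 degrees, less where a joint would pass 70% of its speed; a pose out of reach is approached as far as the arm can. A call with a gripper value outside its range is refused whole. The fingers move at their own pace and stop on an object; the grip force is fixed at half the most. Time passes only in rows, so rows that repeat a pose let the fingers close. It gives the time, the measured TCP pose, the force and the opening at its end, in the units of the state.
- get_obs(): the state, without advancing time (a new reading comes with each control period).
- camera(name): name is "scene" or "top" or "wrist"; returns (picture, depth): 480x640x3 uint8, red, green, blue; 480x640 float32, m along the optical axis (not along the pixel's ray), 0 where there is no reading.
- get_calibration(name): a dict with "fx", "fy", "cx", "cy" (pixels), "world_from_camera" (4x4, takes a point from camera to world coordinates). Camera axes: x right, y down, z forward; pixel columns grow to the right and rows downward; lengths in m; the calibration is good to about 2 mm. A picture is of the moment at which its call begins: read the wrist's pose just before it. get_calibration takes no time and is no camera call; for the wrist camera it gives the pose at the moment of the call.
- hand_in(): hands the job in, once; it reports no verdict.
The state is a dict: "time_s": time; "q": joint angles; "dq": joint speeds; "joint_efforts": joint torques, N m; "eef_pos": TCP position; "eef_rot": TCP orientation; "wrist_force": force on the tool from outside, world axes, zero at the start; "torque": the same for the moment, N m; "opening": opening from 0.0 (shut) to 1.0 (fully open).
Only numpy, scipy, OpenCV 4.12 (cv2) and the standard library are available. Lean on these libraries where they do the work, as an engineer would, in place of code of your own. Each camera call takes 0.05 s, during which the arm holds its last target.

### The job

Take up the two wooden slab guides from the ware board together, in one grasp, and lay them as a pair, lengthwise up the slope, on the sloping bed of the rack; lower them until they rest on the bed before letting go, do not drop them. Leave them flat on the bed, right side up as they lay before, side by side and close together (a gap of a few millimetres at most), each with its lower end butted fully home against the metal stop at the foot of the slope, and do not shift the cup, the clay lump or the slip tub.

Things in the scene. Friction and masses are not known exactly. Their poses are not given: they have to be found in the camera images.
- guide_a_mid (a point): Pale wooden slab guide, one of two identical twins: straight bar 150 x 18 x 24 mm (long, wide, high), square ends, small dark hole mark near one end; same either way round; about 60 g. This point is its centre; x along its length, y across, z up. The two lie on the ware board side by side, roughly parallel, 6 to 12 mm apart, ends out of line by up to 24 mm
- guide_b_mid (a point): Pale wooden slab guide, the other twin: straight bar 150 x 18 x 24 mm (long, wide, high), square ends, small dark hole mark near one end; same either way round; about 60 g. This point is its centre; x along its length, y across, z up. The two lie on the ware board side by side, roughly parallel, 6 to 12 mm apart, ends out of line by up to 24 mm
- ware_board: Flat dark wooden board 210 x 110 x 14 mm fixed to the table, on which the guides lie (along its x). Origin at the centre of its underside, which is on the table top; its top is 14 mm above; x along its length
- rack_bed: Sloping bed of the rack: 180 mm long, 110 mm wide, open at the sides, 25 degrees slope, rubber faced. An aluminium stop across its whole foot stands 16 mm above the bed. Origin: mid-width, on the bed's surface at the stop's face. x points up the slope along the bed, y across, z square to the bed. A guide lying home has its centre at x = 75 mm, z = 12 mm
- rack: Wooden rack that carries the bed, fixed to the table, 180 x 110 mm at its foot, 110 mm high at the far end. Origin at the middle of its underside; x points to its high end. Guides do not slide down the rubber by themselves; sliding one takes less than 2 N; the stop is rigid
- small_cup: Bystander: unglazed clay cup 62 mm in diameter, 55 mm high; origin at the centre of its underside; leave it alone
- clay_lump: Bystander: lump of clay 41 x 47 x 17 mm; origin at its underside; leave it alone
- slip_tub: Bystander: pale round tub 94 mm in diameter, 52 mm high; origin at the centre of its underside; leave it alone

How it is judged:
On the way, in this order (a step that is already met when the one before it is completed fails the run):
1. both guides are held together in one grasp, clear of the ware board (centres more than 70 mm above the table) (height (world z) of each of guide_a_mid, guide_b_mid above 0.07 m and contact force between the fingers and guide_a above 0.5 N and contact force between the fingers and guide_b above 0.5 N and horizontal distance between guide_a_mid and guide_b_mid below 0.04 m), for 0.2 s.
2. both guides lie along the slope on the bed (undersides within 6 mm of it, within about 8 degrees) while still held in the fingers (x of guide_a_mid in the frame of rack_bed between 0.07 and 0.14 m and z of guide_a_mid in the frame of rack_bed between 0.0095 and 0.018 m and y of guide_a_mid in the frame of rack_bed between -0.043 and 0.043 m and angle between the x axis of each of guide_a_mid, guide_b_mid and the x axis of rack_bed, either way round below 0.14 rad and angle between the z axis of each of guide_a_mid, guide_b_mid and the z axis of rack_bed, either way round below 0.12 rad and x of guide_b_mid in the frame of rack_bed between 0.07 and 0.14 m and z of guide_b_mid in the frame of rack_bed between 0.0095 and 0.018 m and y of guide_b_mid in the frame of rack_bed between -0.043 and 0.043 m and contact force between the fingers and guide_a above 0.5 N and contact force between the fingers and guide_b above 0.5 N), for 0.1 s.
At the end, for the whole second after the job is handed in: both guides lie flat, right side up, on the rack's bed along the slope (within 0.06 rad), wholly on the bed's width, undersides within 2.5 mm of the bed, lower ends within 3 mm of the stop, and side by side with centres less than 26 mm apart (gap less than 8 mm) (x of guide_a_mid in the frame of rack_bed between 0.07 and 0.078 m and z of guide_a_mid in the frame of rack_bed between 0.0095 and 0.0145 m and y of guide_a_mid in the frame of rack_bed between -0.043 and 0.043 m and angle between the x axis of each of guide_a_mid, guide_b_mid and the x axis of rack_bed, either way round below 0.06 rad and angle between the z axis of each of guide_a_mid, guide_b_mid and the z axis of rack_bed, either way round below 0.12 rad and x of guide_b_mid in the frame of rack_bed between 0.07 and 0.078 m and z of guide_b_mid in the frame of rack_bed between 0.0095 and 0.0145 m and y of guide_b_mid in the frame of rack_bed between -0.043 and 0.043 m and distance between guide_a_mid and guide_b_mid below 0.026 m); the robot touches nothing.
It fails at once if the cup shifted by more than 30 mm or knocked over (distance of small_cup from where it was at the start of the episode above 0.03 m or angle between small_cup's own z axis and vertical above 0.5 rad).
It fails at once if the clay lump shifted by more than 30 mm or knocked over (distance of clay_lump from where it was at the start of the episode above 0.03 m or angle between clay_lump's own z axis and vertical above 0.5 rad).
It fails at once if the slip tub shifted by more than 30 mm or knocked over (distance of slip_tub from where it was at the start of the episode above 0.03 m or angle between slip_tub's own z axis and vertical above 0.5 rad).
It also fails if it takes over 48 s, if anything falls off the work surface, if the arm or the gripper's body presses on something with over 40 N, if the wrist force passes 120 N, or if a joint passes its speed limit or range.

## Working session

There is one attempt and no reset: what is moved stays moved. The work goes in short steps, Python scripts to look and compute and a shell command to move; the robot and the scene stay as the last step left them, time stands still between calls to the robot, and variables do not carry over. Pictures are saved under pics/ and viewed, and the job is handed in when it is done.

```bash
ls; mkdir -p pics
python3 - <<'E'
from bench import *
import cv2, numpy as np
o=get_obs(); print(o)
for n in ["scene","top","wrist"]:
    c=get_calibration(n); print(n,c)
    p,d=camera(n); cv2.imwrite(f"pics/{n}0.png",p[:,:,::-1]); np.savez(f"pics/{n}0.npz",p=p,d=d,T=np.array(c["world_from_camera"]),k=[c["fx"],c["fy"],c["cx"],c["cy"]])
E
```

```text
pics
{'time_s': 0.0, 'q': array([-1.35928783e+00,  1.81573022e-01,  1.60799897e+00, -3.16096397e-05,
        1.35380550e+00, -2.06289169e-01]), 'dq': array([-9.96599109e-04,  7.26800303e-05, -7.66359351e-04, -2.38032642e-04,
        5.79356360e-04,  4.00707952e-04]), 'joint_efforts': array([-4.46022568e-04, -4.44877875e+01, -3.51340055e+01, -3.31263946e-04,
        9.14491131e-03, -1.32841825e-05]), 'eef_pos': array([ 0.23320467, -0.52500625,  0.24437052]), 'eef_rot': array([-8.92379046e-04,  9.78258772e-01,  2.07386060e-01, -1.77600188e-05]), 'wrist_force': array([ 0.07911623,  1.22705632, -0.48634908]), 'torque': array([-0.00429355,  0.01052237, -0.06040758]), 'opening': 1.0011936774269394}
scene {'fx': 610.8204954774345, 'fy': 610.8204954774345, 'cx': 319.02468322802116, 'cy': 241.1316544896032, 'world_from_camera': array([[-0.69723025, -0.41873786,  0.58183209, -0.23782109],
       [-0.71670345,  0.42345365, -0.55409672,  0.6047463 ],
       [-0.01435765, -0.80333406, -0.59535556,  0.82597089],
       [ 0.        ,  0.        ,  0.        ,  1.        ]])}
top {'fx': 478.6621798220783, 'fy': 478.6621798220783, 'cx': 319.19172361320295, 'cy': 237.63719929014462, 'world_from_camera': array([[ 0.00381183, -0.98816481,  0.15334853,  0.37582146],
       [-0.99975804, -0.00708807, -0.02082364, -0.1102273 ],
       [ 0.02166413, -0.15323205, -0.98795273,  0.90921717],
       [ 0.        ,  0.        ,  0.        ,  1.        ]])}
wrist {'fx': 331.91579921940695, 'fy': 331.91579921940695, 'cx': 322.02508849047643, 'cy': 240.25415909100377, 'world_from_camera': array([[ 0.40690506, -0.87400645, -0.26559555,  0.30035611],
       [-0.9134689 , -0.38986112, -0.11654559, -0.49341514],
       [-0.00168379,  0.29003627, -0.95701417,  0.37243619],
       [ 0.        ,  0.        ,  0.        ,  1.        ]])}
```

View pics/scene0.png

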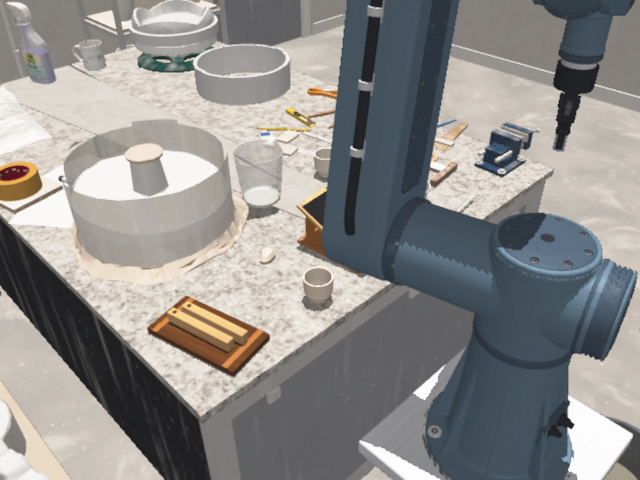

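View pics/top0.png

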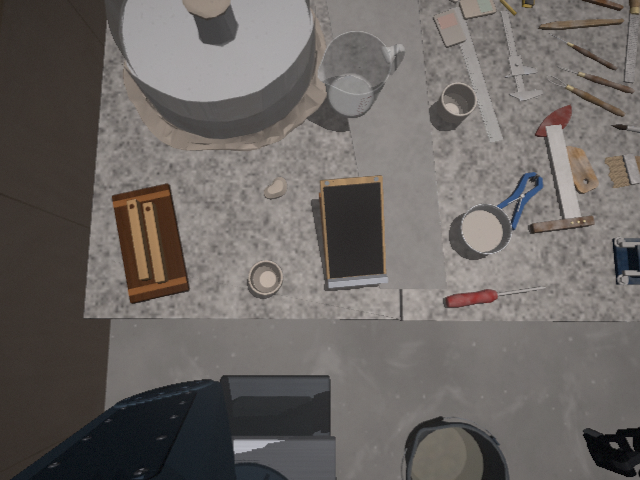

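View pics/wrist0.png

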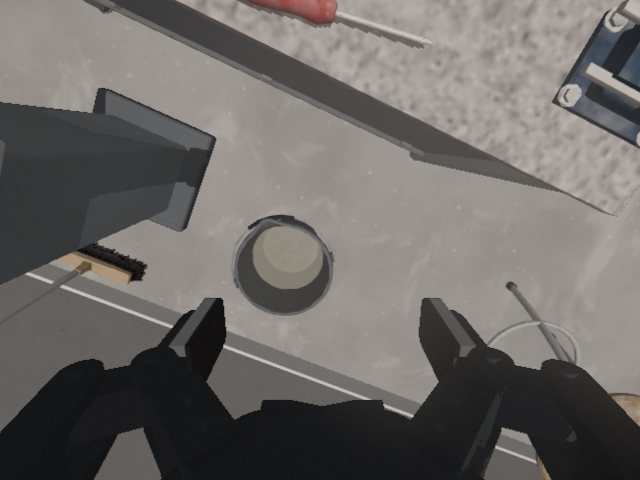

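The pictures show the board at top px (150,243) with guides at about (138,240) and (154,242), the rack at (353,232) with its stop at row 283, the cup at (265,279), the clay at (275,188) and the tub probably at (485,229). Next I measure with depth.

```bash
cat > h.py <<'E'
import numpy as np, cv2
def load(n):
    z=np.load(f"pics/{n}.npz"); return z['p'],z['d'],z['T'],z['k']
def world(d,T,k):
    v,u=np.mgrid[0:480,0:640]
    P=np.stack([(u-k[2])/k[0]*d,(v-k[3])/k[1]*d,d],-1)
    return P@T[:3,:3].T+T[:3,3]
E
python3 - <<'E'
from h import *
np.set_printoptions(precision=4,suppress=True)
for n in ["top0","scene0"]:
    p,d,T,k=load(n); W=world(d,T,k)
    hsv=cv2.cvtColor(p,cv2.COLOR_RGB2HSV)
    if n=="top0":
        for nm,(u,v) in dict(tableL=(230,220),ga=(138,240),gb=(153,243),board=(180,280),bedlo=(354,268),bedhi=(353,190),stop=(356,282),cup=(265,279),clay=(275,188),tub=(485,229),edge=(230,316)).items():
            print(nm,W[v,u],p[v,u])
        roi=np.zeros(d.shape,bool); roi[190:300,115:190]=1
        roib=np.zeros(d.shape,bool); roib[180:272,325:380]=1
    else:
        roi=np.zeros(d.shape,bool); roi[290:375,145:270]=1
    wood=roi&(hsv[...,2]>140)&(hsv[...,0]>12)&(hsv[...,0]<28)&(d>0)&(W[...,2]>0.033)
    m=wood.astype(np.uint8)
    nn,lab,st,cen=cv2.connectedComponentsWithStats(m)
    for i in range(1,nn):
        if st[i,4]>60:
            Q=W[lab==i]; r=cv2.minAreaRect((Q[:,:2]*1000).astype(np.float32)); print(n,st[i],"z",np.median(Q[:,2]),r)
    if n=="top0":
        Q=W[roib&(p.max(-1)<70)]; c=Q.mean(0); s=np.linalg.svd(Q-c,full_matrices=False); print(len(Q),c,s[2],"res",np.std((Q-c)@s[2][2]))
        nv=s[2][2]*np.sign(s[2][2][2]); print("slope",np.degrees(np.arccos(nv[2])),"uphill yaw",np.degrees(np.arctan2(-nv[1],-nv[0])))
        print(cv2.minAreaRect((Q[:,:2]*1000).astype(np.float32)))
E
```

```text
tableL [0.5498 0.0423 0.0016] [119 114 109]
ga [0.5042 0.202  0.0386] [164 129  89]
gb [0.4986 0.174  0.0403] [164 129  91]
board [0.4331 0.1279 0.0179] [132  84  49]
bedlo [ 0.4552 -0.1923  0.0396] [49 45 46]
bedhi [ 0.586  -0.1859  0.0992] [48 45 45]
stop [ 0.4296 -0.1954  0.0424] [165 166 172]
cup [ 0.4367 -0.0274  0.0037] [189 175 162]
clay [ 0.6093 -0.0442  0.0191] [172 158 146]
tub [ 0.5319 -0.4422  0.0248] [175 165 157]
edge [0.3677 0.0364 0.0017] [152 146 142]
top0 [127 199  21  80 653] z 0.03861604803130603 ((507.4039306640625, 204.5061798095703), (147.4588165283203, 16.974918365478516), 12.363933563232422)
top0 [143 202  21  80 659] z 0.03860537069755876 ((502.98333740234375, 174.8339080810547), (148.6981964111328, 16.719594955444336), 12.559629440307617)
4622 [ 0.524  -0.1882  0.073 ] [[-0.3171 -0.1315 -0.9392]
 [ 0.9483 -0.0594 -0.3118]
 [ 0.0148  0.9895 -0.1435]] res 0.027159197151439694
slope 81.74718045426613 uphill yaw 89.14117508508285
((485.3443298339844, -183.52920532226562), (118.33500671386719, 235.52182006835938), 82.8829116821289)
scene0 [182 302  66  35 543] z 0.03609267877253941 ((502.23114013671875, 175.99346923828125), (151.26681518554688, 20.4157772064209), 11.897945404052734)
scene0 [167 308  67  36 549] z 0.03606587961202434 ((505.4335021972656, 205.3116912841797), (148.766357421875, 19.280498504638672), 12.4596529006958)
```

Run:
```python
from h import *
import bench
print([x for x in dir(bench) if not x.startswith('__')], getattr(bench,'tip_extent',None))
np.set_printoptions(precision=4,suppress=True)
p,d,T,k=load("top0"); W=world(d,T,k)
m=np.zeros(d.shape,bool); m[184:270,328:378]=1
Q=W[m&(d>0)&(p.max(-1)<80)]
for _ in range(3):
    A=np.c_[Q[:,:2],np.ones(len(Q))]; s=np.linalg.lstsq(A,Q[:,2],rcond=None)[0]; r=Q[:,2]-A@s; print(len(Q),s,np.std(r)); Q=Q[abs(r)<max(.004,2*np.std(r))]
n=np.array([-s[0],-s[1],1]);n/=np.linalg.norm(n)
print("slope",np.degrees(np.arccos(n[2])),"uphill yaw",np.degrees(np.arctan2(s[1],s[0])))
# bed outline pixels: dark mask
dark=((p.max(-1)<80)).astype(np.uint8); dark[:170]=0;dark[300:]=0;dark[:,:310]=0;dark[:,400:]=0
c=max(cv2.findContours(dark,0,2)[0],key=cv2.contourArea)
print(cv2.approxPolyDP(c,4,True)[:,0])
rd=lambda u,v:(lambda D:T[:3,3]+D*((s[2]+s[:2]@T[:2,3]-T[2,3])/(D[2]-s[:2]@D[:2])))(T[:3,:3]@np.array([(u-k[2])/k[0],(v-k[3])/k[1],1]))
for q in cv2.approxPolyDP(c,4,True)[:,0]: print(q,rd(*q))
big=cv2.resize(p[160:310,300:400],None,fx=4,fy=4,interpolation=0); cv2.imwrite("pics/crop1.png",big[:,:,::-1])
```

```text
['MotionError', 'camera', 'get_calibration', 'get_obs', 'hand_in', 'tip_extent'] 0.014
4217 [ 0.4631  0.0427 -0.1647] 0.0015488706596030824
4176 [ 0.4631  0.0425 -0.1648] 0.001490975437728453
4176 [ 0.4631  0.0425 -0.1648] 0.001490975437728453
slope 24.94260480898784 uphill yaw 5.24804140068262
[[379 183]
 [323 188]
 [330 277]
 [382 273]]
[379 183] [ 0.5981 -0.2311  0.1024]
[323 188] [ 0.5883 -0.1335  0.102 ]
[330 277] [ 0.4391 -0.1488  0.0322]
[382 273] [ 0.447  -0.2445  0.0318]
```

View pics/crop1.png

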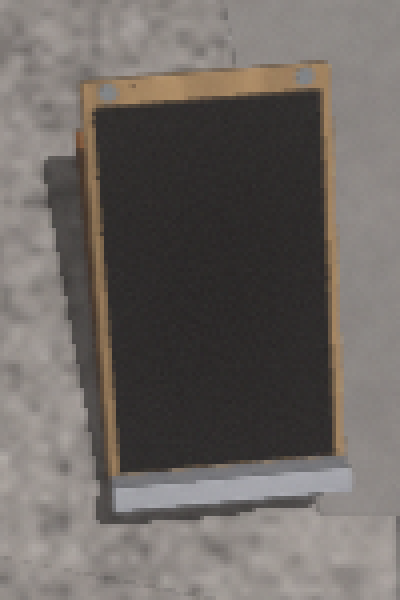

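The crop shows the rubber bed ending at the aluminium stop, with the wood/stop boundary at about top px (329.5,278.5) to (386,274). The bed slope fits 24.9°, yaw about 5.4°, as expected. I'll move above the guides now.

```bash
cat >> h.py <<'E'
from scipy.spatial.transform import Rotation as R
def rot(q): return R.from_quat([q[1],q[2],q[3],q[0]])
def toolR(yaw,pitch=0):
    # tool x along yaw (deg), tool z down; pitch: bed slope (deg), tool x up the slope
    y,a=np.radians(yaw),np.radians(pitch)
    x=np.array([np.cos(y)*np.cos(a),np.sin(y)*np.cos(a),np.sin(a)])
    n=np.array([-np.cos(y)*np.sin(a),-np.sin(y)*np.sin(a),np.cos(a)])
    return R.from_matrix(np.c_[x,np.cross(-n,x),-n])
def delta(pos,Rt):
    from bench import get_obs
    o=get_obs(); R0=rot(o["eef_rot"])
    print("t",round(o["time_s"],2),"shift mm",np.round(R0.inv().apply(np.array(pos)-o["eef_pos"])*1000,1),"turn",np.round((R0.inv()*Rt).as_rotvec(),4),"q",np.round(o["q"],2))
E
python3 -c "
from h import *
delta([.49,.19,.2],toolR(12.4))"
```

```text
t 0.15 shift mm [ 524.8 -549.4   45.5] turn [-1.400e-03 -2.000e-04  2.014e-01] q [-1.36  0.18  1.61  0.    1.35 -0.21]
```

```bash
python3 -m jog '[[[40,-42,0],[0,0,0.02],1],[[80,-84,0],[0,0,0.04],1],[[120,-126,0],[0,0,0.06],1],[[150,-157,0],[0,0,0.1],1],[[180,-188,0],[0,0,0.1],1],[[210,-220,0],[0,0,0.1],1],[[240,-251,0],[0,0,0.12],1],[[270,-283,0],[0,0,0.12],1],[[300,-314,0],[0,0,0.15],1],[[330,-345,0],[0,0,0.15],1],[[360,-377,10],[0,0,0.15],1],[[390,-408,20],[0,0,0.2],1],[[420,-440,30],[0,0,0.2],1],[[450,-471,45],[0,0,0.2],1],[[480,-502,45],[0,0,0.2],1],[[510,-534,45],[0,0,0.2],1],[[525,-549,45],[0,0,0.2],1],[[525,-549,45],[0,0,0.2],1],[[525,-549,45],[0,0,0.2],1]]'
python3 - <<'E'
from h import *; from bench import *
c=get_calibration("wrist"); p,d=camera("wrist"); cv2.imwrite("pics/w1.png",p[:,:,::-1]); np.savez("pics/w1.npz",p=p,d=d,T=np.array(c["world_from_camera"]),k=[c["fx"],c["fy"],c["cx"],c["cy"]])
E
```

```text
time_s: 1.73
eef_pos: [0.4908, 0.1943, 0.1998]
eef_rot: [-0.001, 0.994, 0.11, -0.0]
wrist_force: [-0.5, -0.4, 0.2]
opening: 0.996
```

View pics/w1.png

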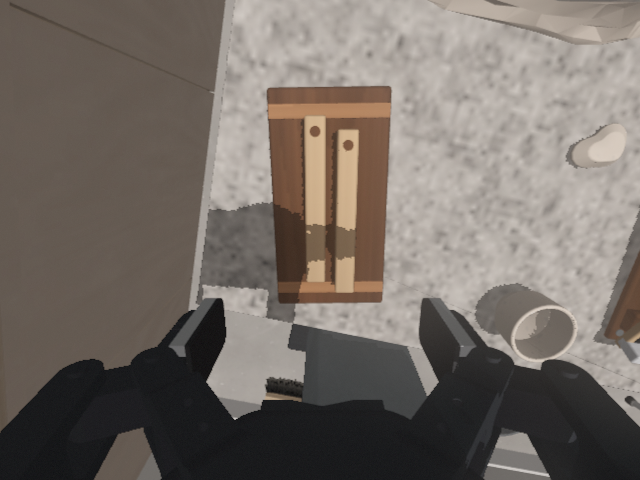

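The wrist view shows both guides in full: left at columns 303–326, rows 116–283, and right at columns 335–358, rows 130–293. The cup (540,325) and clay (600,148) are well clear.

```bash
python3 - <<'E'
from h import *
np.set_printoptions(precision=4,suppress=True)
p,d,T,k=load("w1"); W=world(d,T,k)
for nm,(u,v) in dict(ga=(315,180),gb=(347,180),board=(290,150),table=(450,200)).items(): print(nm,W[v,u])
m=((W[...,2]>.029)&(W[...,2]<.05)&(d>0)).astype(np.uint8); m[:100]=0;m[300:]=0;m[:,:295]=0;m[:,365:]=0
nn,lab,st,cen=cv2.connectedComponentsWithStats(m,connectivity=4)
for i in range(1,nn):
    if st[i,4]>300:
        Q=W[lab==i]; print(st[i],np.median(Q[:,2]),cv2.minAreaRect((Q[:,:2]*1000).astype(np.float32)))
        # pixel rect corners at z=38mm ray-plane
        c=np.argwhere(lab==i)[:,::-1]; D=np.c_[(c[:,0]-k[2])/k[0],(c[:,1]-k[3])/k[1],np.ones(len(c))]@T[:3,:3].T
        X=T[:3,3]+D*((.038-T[2,3])/D[:,2])[:,None]; print("  plane",cv2.minAreaRect((X[:,:2]*1000).astype(np.float32)))
E
python3 -c "
from h import *
delta([.504,.190,.08],toolR(12.4))"
```

```text
ga [0.5283 0.2114 0.0372]
gb [0.5343 0.1842 0.036 ]
board [0.5469 0.2396 0.012 ]
table [ 0.5341  0.0754 -0.0019]
[ 305  115   21  167 3358] 0.03726755745270871 ((507.40289306640625, 206.75021362304688), (148.80865478515625, 17.683218002319336), 12.886405944824219)
  plane ((507.8367919921875, 206.78411865234375), (147.52993774414062, 17.524105072021484), 12.885305404663086)
[ 335  129   25  164 3316] 0.03724917143637038 ((502.6031494140625, 176.82830810546875), (149.4004669189453, 18.238969802856445), 12.560147285461426)
  plane ((503.0682373046875, 177.32797241210938), (148.07664489746094, 18.109100341796875), 12.553845405578613)
t 1.78 shift mm [ 12.    7.3 119.7] turn [-0.0029  0.      0.0054] q [0.15 0.12 1.77 0.   1.25 1.5 ]
```

Heights agree across views (tops at about 38 mm), with the pair centre at (0.505,0.191) and yaw 12.6°. I'll descend in two stages.

```bash
python3 -c "
from h import *
delta([.505,.1912,.030],toolR(12.6))"
```

```text
t 1.78 shift mm [ 13.2   6.5 169.7] turn [-0.0029  0.      0.0019] q [0.15 0.12 1.77 0.   1.25 1.5 ]
```

```bash
python3 -m jog '[[[13,6.5,30],[-0.003,0,0.002],1],[[13,6.5,60],[-0.003,0,0.002],1],[[13,6.5,90],[-0.003,0,0.002],1],[[13,6.5,110],[-0.003,0,0.002],1],[[13,6.5,130],[-0.003,0,0.002],1],[[13,6.5,145],[-0.003,0,0.002],1],[[13,6.5,155],[-0.003,0,0.002],1],[[13,6.5,163],[-0.003,0,0.002],1],[[13,6.5,170],[-0.003,0,0.002],1],[[13,6.5,170],[-0.003,0,0.002],1],[[13,6.5,170],[-0.003,0,0.002],1]]'; python3 -c "
from h import *
delta([.505,.1912,.030],toolR(12.6))"
```

```text
time_s: 2.7
eef_pos: [0.505, 0.191, 0.03]
eef_rot: [0.0, 0.994, 0.11, 0.0]
wrist_force: [-0.5, -0.1, 0.4]
opening: 1.0
t 2.7 shift mm [ 0.  -0.2  0. ] turn [ 0.0002 -0.0003 -0.0002] q [ 0.14  0.4   1.83 -0.    0.91  1.49]
```

```bash
python3 -m jog '[[[0,0,0],[0,0,0],0.6],[[0,0,0],[0,0,0],0.5],[[0,0,0],[0,0,0],0.4],[[0,0,0],[0,0,0],0.2],[[0,0,0],[0,0,0],0],[[0,0,0],[0,0,0],0],[[0,0,0],[0,0,0],0],[[0,0,0],[0,0,0],0],[[0,0,0],[0,0,0],0],[[0,0,0],[0,0,0],0],[[0,0,0],[0,0,0],0],[[0,0,0],[0,0,0],0],[[0,0,0],[0,0,0],0]]'
python3 - <<'E'
from h import *; from bench import *
p,d=camera("wrist"); cv2.imwrite("pics/w2.png",p[:,:,::-1])
E
```

```text
time_s: 3.78
eef_pos: [0.5057, 0.1911, 0.0308]
eef_rot: [0.0, 0.994, 0.11, 0.001]
wrist_force: [-0.9, -0.4, 5.9]
opening: 0.407
```

View pics/w2.png

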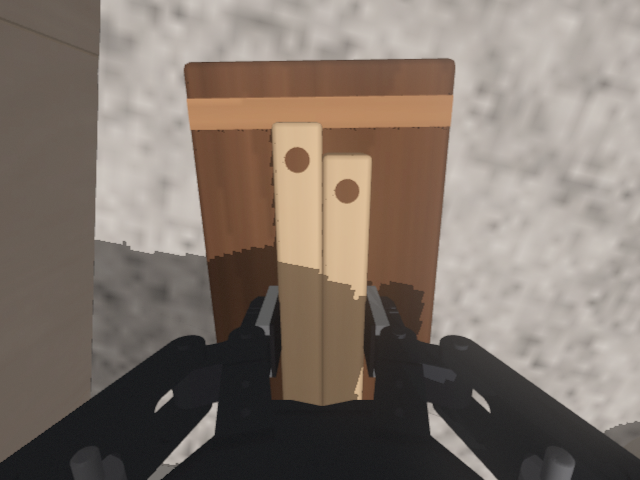

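Both guides are closed flush between the pads with about 10 mm of stagger (far ends at rows 123 and 155). I'll lift them.

```bash
python3 -m jog '[[[0,0,-5],[0,0,0],0],[[0,0,-15],[0,0,0],0],[[0,0,-30],[0,0,0],0],[[0,0,-50],[0,0,0],0],[[0,0,-70],[0,0,0],0],[[0,0,-90],[0,0,0],0],[[0,0,-110],[0,0,0],0],[[0,0,-130],[0,0,0],0],[[0,0,-150],[0,0,0],0],[[0,0,-165],[0,0,0],0],[[0,0,-170],[0,0,0],0],[[0,0,-170],[0,0,0],0],[[0,0,-170],[0,0,0],0]]'
python3 - <<'E'
from h import *; from bench import *
p,d=camera("wrist"); c=get_calibration("wrist"); cv2.imwrite("pics/w3.png",p[:,:,::-1]); np.savez("pics/w3.npz",p=p,d=d,T=np.array(c["world_from_camera"]),k=[c["fx"],c["fy"],c["cx"],c["cy"]])
o=get_obs(); print(o["opening"],o["wrist_force"],o["eef_pos"])
E
```

```text
time_s: 4.92
eef_pos: [0.505, 0.1911, 0.2005]
eef_rot: [0.0, 0.994, 0.11, 0.001]
wrist_force: [0.4, 0.6, -2.1]
opening: 0.407
0.40654385474000937 [-0.40206112 -0.26098576 -1.07883145] [0.50461574 0.19096556 0.19975412]
```

View pics/w3.png

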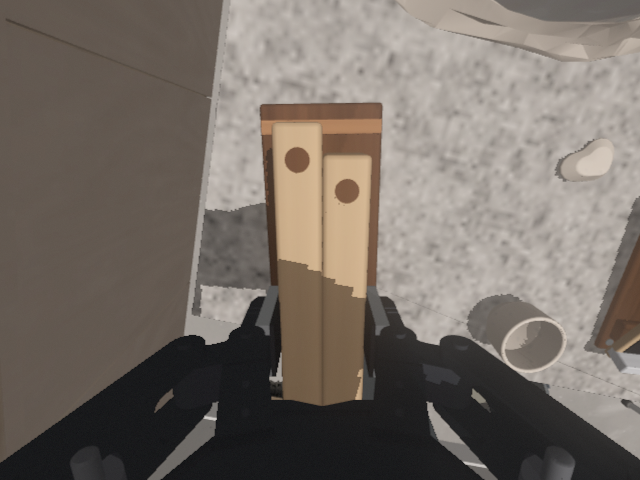

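Run:
```python
from h import *; from bench import *
np.set_printoptions(precision=2,suppress=True)
p,d,T,k=load("w3"); W=world(d,T,k); o=get_obs(); R0=rot(o["eef_rot"])
X=R0.inv().apply((W-o["eef_pos"]).reshape(-1,3)).reshape(W.shape)*1000
for nm,(a,b) in dict(L=(280,318),R=(328,362)).items():
    Q=X[130:285,a:b].reshape(-1,3); Q=Q[(abs(Q[:,2]+8)<15)]
    A=np.c_[Q[:,:2],np.ones(len(Q))]; s=np.linalg.lstsq(A,Q[:,2],rcond=None)[0]; 
    print(nm,len(Q),"top z = %.3f x + %.3f y + %.2f"%tuple(s),"xmax",np.percentile(Q[:,0],99.8))
for u in (298,347):
    col=X[115:165,u]; i=np.where(abs(col[:,2]+8)<12)[0][0]; print("end",col[i])
for v in (200,250): 
    row=X[v,255:390]; i=np.where(abs(row[:,2]+8)<12)[0]; print(row[i[0]],row[i[-1]])
# rack from top0
p,d,T,k=load("top0")
def plane(u,v,h):
    s=np.array([.4631,.0425,-.1648]); D=T[:3,:3]@np.array([(u-k[2])/k[0],(v-k[3])/k[1],1]); C=T[:3,3]
    z0=s[2]+h/np.cos(np.radians(24.94)); return C+D*((z0+s[:2]@C[:2]-C[2])/(D[2]-s[:2]@D[:2]))
for h in(0,.016): print(h,np.round(plane(329.5,278.5,h)*1000,1),np.round(plane(386,274,h)*1000,1))
```

```text
L 5866 top z = -0.002 x + -0.004 y + -6.44 xmax 77.05175575872207
R 4467 top z = 0.011 x + 0.009 y + -6.91 xmax 68.88310607816021
end [ 79.74 -10.32  -4.84]
end [68.86  7.19 -3.22]
[ 52.24 -19.45  -4.9 ] [52.38 15.97 -5.42]
[ 32.75 -19.36  -5.54] [32.51 16.15 -4.67]
0 [ 436.4 -147.9   31. ] [ 445.3 -252.1   30.7]
0.016 [ 435.3 -147.2   48.2] [ 443.9 -249.3   47.8]
```

```bash
cat >> h.py <<'E'
YAW,SL=5.3,25.0
O=np.array([.4406,-.1968,.0305])
RB=toolR(YAW,SL); M=RB.as_matrix(); XB,YB,NB=M[:,0],-M[:,1],-M[:,2]
def bed(x,y,z): return O+(x*XB+y*YB+z*NB)/1000
def tobed(p): p=(np.asarray(p)-O)*1000; return np.array([p@XB,p@YB,p@NB])
E
python3 -c "
from h import *
print(bed(92,-1.7,90))
delta(bed(92,-1.7,90),RB)"
```

```text
[ 0.48590784 -0.19430422  0.15094858]
t 4.97 shift mm [-102.2  371.9   48.9] turn [-0.0276  0.4358  0.1253] q [ 0.14  0.15  1.74 -0.    1.25  1.49]
```

```bash
python3 -m jog '[[[-7,12,0],[0,0,0],0],[[-14,35,0],[0,0.04,0.01],0],[[-21,65,0],[0,0.1,0.02],0],[[-28,95,0],[-0.01,0.16,0.04],0],[[-35,125,0],[-0.01,0.22,0.06],0],[[-42,155,0],[-0.015,0.28,0.08],0],[[-52,185,0],[-0.02,0.34,0.1],0],[[-60,215,0],[-0.0276,0.4,0.125],0],[[-68,245,0],[-0.0276,0.4358,0.125],0],[[-76,275,0],[-0.0276,0.4358,0.125],0],[[-84,305,0],[-0.0276,0.4358,0.125],0],[[-92,335,0],[-0.0276,0.4358,0.125],0],[[-100,360,10],[-0.0276,0.4358,0.125],0],[[-102,372,20],[-0.0276,0.4358,0.125],0],[[-102,372,30],[-0.0276,0.4358,0.125],0],[[-102,372,40],[-0.0276,0.4358,0.125],0],[[-102,372,49],[-0.0276,0.4358,0.125],0],[[-102,372,49],[-0.0276,0.4358,0.125],0],[[-102,372,49],[-0.0276,0.4358,0.125],0]]'
python3 - <<'E'
from h import *; from bench import *
np.set_printoptions(precision=3,suppress=True)
o=get_obs(); print(tobed(o["eef_pos"]),o["opening"],o["wrist_force"]); delta(bed(92,-1.7,90),RB)
for n in("wrist","scene","top"):
    c=get_calibration(n);p,d=camera(n); cv2.imwrite(f"pics/{n}4.png",p[:,:,::-1]); np.savez(f"pics/{n}4.npz",p=p,d=d,T=np.array(c["world_from_camera"]),k=[c["fx"],c["fy"],c["cx"],c["cy"]])
E
```

```text
time_s: 6.55
eef_pos: [0.4857, -0.1928, 0.1498]
eef_rot: [-0.011, 0.975, 0.046, 0.215]
wrist_force: [1.5, 0.2, -0.7]
opening: 0.409
[91.444 -0.133 88.968] 0.40930308708526564 [ 1.533  0.168 -0.71 ]
t 6.55 shift mm [ 0.6  1.6 -1. ] turn [-0.002  0.002  0.001] q [-0.81 -0.03  2.11  0.46  0.84  0.39]
```

View pics/wrist4.png

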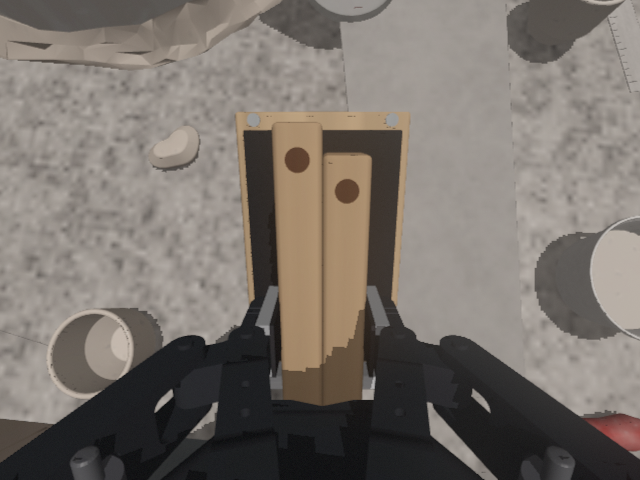

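View pics/scene4.png

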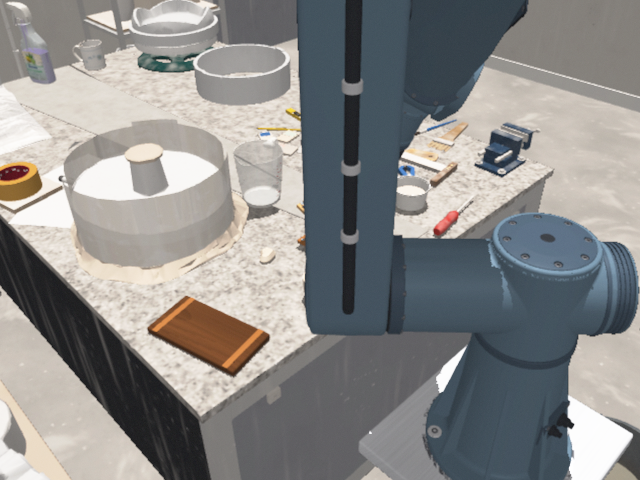

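View pics/top4.png

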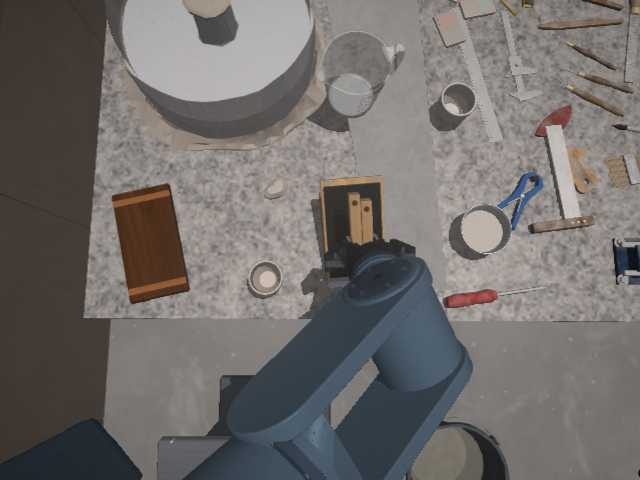

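The wrist view shows the pair over the bed, parallel to its edges (bed edges at columns 237 and 409 at the top, pair at 273–371). I'll check the bed plane from this view against my model.

Run:
```python
from h import *; from bench import *
np.set_printoptions(precision=2,suppress=True)
p,d,T,k=load("wrist4"); W=world(d,T,k); o=get_obs(); R0=rot(o["eef_rot"])
X=R0.inv().apply((W-o["eef_pos"]).reshape(-1,3)).reshape(W.shape)*1000
Q=np.vstack([X[140:280,255:268].reshape(-1,3),X[140:280,378:392].reshape(-1,3)])
Q=Q[np.isfinite(Q).all(1)&(Q[:,2]>50)&(Q[:,2]<120)]
for _ in range(3):
    A=np.c_[Q[:,:2],np.ones(len(Q))]; s=np.linalg.lstsq(A,Q[:,2],rcond=None)[0]; r=Q[:,2]-A@s; Q=Q[abs(r)<3]
print("bed in tool: z=%.3f x+%.3f y+%.2f"%tuple(s),len(Q),r.std())
D=lambda u,v:R0.inv().apply(T[:3,:3]@np.array([(u-k[2])/k[0],(v-k[3])/k[1],1]))
C=R0.inv().apply(T[:3,3]-o["eef_pos"])*1000
def hit(u,v):
    dd=D(u,v); return C+dd*((s[2]+s[:2]@C[:2]-C[2])/(dd[2]-s[:2]@dd[:2]))
for q in [(237,113),(409,113),(250,280),(400,280)]: print(q,hit(*q))
```

```text
bed in tool: z=0.001 x+0.002 y+91.25 3761 0.6555945439427283
(237, 113) [ 87.38 -55.75  91.19]
(409, 113) [87.38 50.08 91.39]
(250, 280) [-24.17 -54.81  91.13]
(400, 280) [-24.09  52.19  91.33]
```

Model and view agree: 89–91 mm to the bed, parallel within 0.002, and the stop about 92 mm below the TCP. Now lowering toward contact.

```bash
python3 -m jog '[[[0,0,15],[0,0,0],0],[[0,0,30],[0,0,0],0],[[0,0,43],[0,0,0],0],[[0,0,53],[0,0,0],0],[[0,0,60],[0,0,0],0],[[0,0,65],[0,0,0],0],[[0,0,67],[0,0,0],0],[[0,0,67],[0,0,0],0],[[0,0,67],[0,0,0],0]]'; python3 -c "
from h import *; from bench import *
o=get_obs(); print(tobed(o['eef_pos']),R.apply(RB.inv(),o['wrist_force']))"
```

```text
time_s: 7.45
eef_pos: [0.5151, -0.1915, 0.0913]
eef_rot: [-0.009, 0.975, 0.046, 0.217]
wrist_force: [-0.8, -1.0, -1.0]
opening: 0.407
[93.37905204 -1.60372341 23.52102127] [-1.18537501  0.93619474  0.52556605]
```

```bash
python3 -m jog '[[[0,0,1],[0,0,0],0],[[0,0,2],[0,0,0],0],[[0,0,3],[0,0,0],0],[[0,0,3],[0,0,0],0]]'; python3 -c "
from h import *; from bench import *
o=get_obs(); print(tobed(o['eef_pos']),R.apply(RB.inv(),o['wrist_force']))"
```

```text
time_s: 7.78
eef_pos: [0.5164, -0.1914, 0.0886]
eef_rot: [-0.009, 0.975, 0.046, 0.217]
wrist_force: [0.3, -0.0, -1.9]
opening: 0.404
[93.36509029 -1.62796361 20.52722542] [-0.52194254  0.07343435  1.83613072]
```

```bash
python3 -m jog '[[[0,0,0.7],[0,0,0],0],[[0,0,1.4],[0,0,0],0],[[0,0,2],[0,0,0],0],[[0,0,2],[0,0,0],0]]'; python3 -c "
from h import *; from bench import *
o=get_obs(); print(tobed(o['eef_pos']),R.apply(RB.inv(),o['wrist_force']))"
```

```text
time_s: 8.12
eef_pos: [0.5172, -0.1913, 0.0866]
eef_rot: [-0.01, 0.975, 0.046, 0.217]
wrist_force: [0.3, 0.1, -0.4]
opening: 0.407
[93.3063242  -1.59955692 18.42731901] [ 0.1318751  -0.03302676  0.54449308]
```

```bash
python3 -m jog '[[[0,0,0.5],[0,0,0],0],[[0,0,1],[0,0,0],0],[[0,0,1],[0,0,0],0],[[0,0,1],[0,0,0],0]]'; python3 -c "
from h import *; from bench import *
o=get_obs(); print(tobed(o['eef_pos']),R.apply(RB.inv(),o['wrist_force']))"
```

```text
time_s: 8.45
eef_pos: [0.5176, -0.1912, 0.0857]
eef_rot: [-0.01, 0.975, 0.046, 0.217]
wrist_force: [-0.3, -0.0, -1.7]
opening: 0.407
[93.2594632  -1.54615434 17.37475051] [-0.97988859 -0.00625698  1.47116304]
```

```bash
python3 -m jog '[[[0,0,0.5],[0,0,0],0],[[0,0,1],[0,0,0],0],[[0,0,1],[0,0,0],0]]'; python3 -c "
from h import *; from bench import *
o=get_obs(); print(tobed(o['eef_pos']),R.apply(RB.inv(),o['wrist_force']))"
```

```text
time_s: 8.7
eef_pos: [0.518, -0.1912, 0.0847]
eef_rot: [-0.01, 0.975, 0.046, 0.217]
wrist_force: [-0.4, -0.4, -2.5]
opening: 0.405
[93.24284011 -1.54488116 16.31020758] [-1.43210807  0.37618921  2.11185928]
```

```bash
python3 -m jog '[[[0,0,0.5],[0,0,0],0],[[0,0,1],[0,0,0],0],[[0,0,1],[0,0,0],0]]'; python3 -c "
from h import *; from bench import *
o=get_obs(); print(tobed(o['eef_pos']),R.apply(RB.inv(),o['wrist_force']))"
```

```text
time_s: 8.95
eef_pos: [0.5182, -0.1912, 0.0845]
eef_rot: [-0.01, 0.975, 0.046, 0.217]
wrist_force: [-11.7, 2.0, 11.7]
opening: 0.406
[93.30677651 -1.59138905 16.06970287] [ -5.47443019  -3.09934855 -15.41076633]
```

Contact: about 15 N square to the bed. Now I slide the held pair downhill to the stop.

```bash
python3 -m jog '[[[0,0,0],[0,0,0],0],[[0,0,0],[0,0,0],0],[[-1,0,0],[0,0,0],0],[[-3,0,0],[0,0,0],0],[[-5,0,0],[0,0,0],0],[[-7,0,0],[0,0,0],0],[[-8,0,0],[0,0,0],0],[[-8,0,0],[0,0,0],0]]'; python3 -c "
from h import *; from bench import *
o=get_obs(); print(tobed(o['eef_pos']),R.apply(RB.inv(),o['wrist_force']))"
```

```text
time_s: 9.62
eef_pos: [0.5108, -0.192, 0.0811]
eef_rot: [-0.01, 0.975, 0.046, 0.217]
wrist_force: [-0.7, 0.2, 1.0]
opening: 0.411
[85.11822315 -1.69753317 16.1088276 ] [-0.19323461 -0.21631269 -1.24701093]
```

```bash
python3 -m jog '[[[-0.7,0,0],[0,0,0],0],[[-1.4,0,0],[0,0,0],0],[[-2,0,0],[0,0,0],0],[[-2,0,0],[0,0,0],0]]'; python3 -c "
from h import *; from bench import *
o=get_obs(); print(tobed(o['eef_pos']),R.apply(RB.inv(),o['wrist_force']))"
```

```text
time_s: 9.95
eef_pos: [0.5089, -0.1922, 0.0802]
eef_rot: [-0.01, 0.975, 0.046, 0.217]
wrist_force: [-0.2, -0.4, 1.4]
opening: 0.408
[82.9991351  -1.70048684 16.08081082] [ 0.39167594  0.35674122 -1.3832979 ]
```

```bash
python3 -m jog '[[[-0.7,0,0],[0,0,0],0],[[-1.4,0,0],[0,0,0],0],[[-2,0,0],[0,0,0],0],[[-2,0,0],[0,0,0],0]]'; python3 -c "
from h import *; from bench import *
o=get_obs(); print(tobed(o['eef_pos']),R.apply(RB.inv(),o['wrist_force']))"
```

```text
time_s: 10.28
eef_pos: [0.5073, -0.1924, 0.0794]
eef_rot: [-0.01, 0.975, 0.046, 0.217]
wrist_force: [2.6, -0.1, -0.2]
opening: 0.408
[81.23244301 -1.74801815 16.12921232] [2.23714049 0.35197106 1.27503823]
```

```bash
python3 -m jog '[[[-0.5,0,0],[0,0,0],0],[[-1,0,0],[0,0,0],0],[[-1,0,0],[0,0,0],0]]'; python3 -c "
from h import *; from bench import *
o=get_obs(); print(tobed(o['eef_pos']),R.apply(RB.inv(),o['wrist_force']))"
```

```text
time_s: 10.53
eef_pos: [0.5072, -0.1924, 0.0796]
eef_rot: [-0.01, 0.975, 0.046, 0.218]
wrist_force: [5.7, 2.3, 0.4]
opening: 0.408
[81.19596008 -1.80937484 16.33840894] [ 5.53835356 -1.80023323  2.14476996]
```

R is against the stop (+5.5 N at x=81.2, as predicted). I'll release just wide enough, then retreat square to the bed.

```bash
python3 -m jog '[[[0,0,0],[0,0,0],0.45],[[0,0,0],[0,0,0],0.5],[[0,0,0],[0,0,0],0.6],[[0,0,0],[0,0,0],0.65],[[0,0,0],[0,0,0],0.65],[[0,0,0],[0,0,0],0.65],[[0,0,-5],[0,0,0],0.65],[[0,0,-15],[0,0,0],0.65],[[0,0,-30],[0,0,0],0.65],[[0,0,-45],[0,0,0],0.65],[[0,0,-60],[0,0,0],0.65],[[0,0,-70],[0,0,0],0.65],[[0,0,-70],[0,0,0],0.65]]'
python3 - <<'E'
from h import *; from bench import *
o=get_obs(); print(tobed(o["eef_pos"]))
for n in("wrist",):
    c=get_calibration(n);p,d=camera(n); cv2.imwrite(f"pics/{n}5.png",p[:,:,::-1]); np.savez(f"pics/{n}5.npz",p=p,d=d,T=np.array(c["world_from_camera"]),k=[c["fx"],c["fy"],c["cx"],c["cy"]])
delta(bed(182,-1.7,75),RB)
E
```

```text
time_s: 11.62
eef_pos: [0.4779, -0.1962, 0.1453]
eef_rot: [-0.008, 0.975, 0.046, 0.219]
wrist_force: [0.8, -0.8, 0.1]
opening: 0.65
[82.18557795 -2.85868502 88.30066756]
t 11.67 shift mm [100.2  -0.6  12.9] turn [ 0.0029 -0.0045  0.0024] q [-0.83 -0.03  2.13  0.48  0.83  0.36]
```

View pics/wrist5.png

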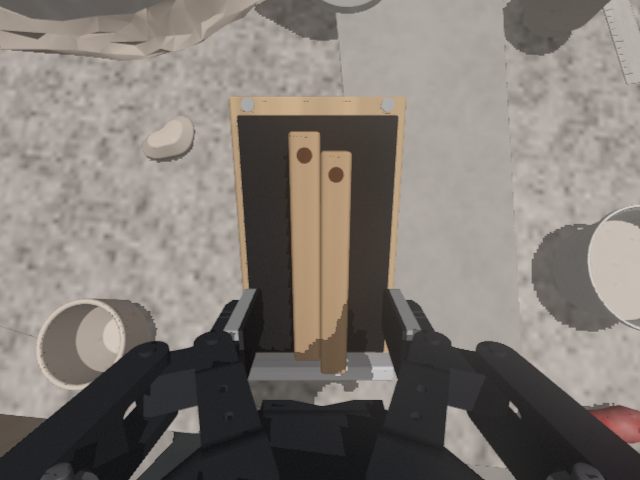

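The view shows both guides on the bed, A (left) ending at row 360 and R (right) at row 373 near the stop (352–380). I'll measure their planes and ends.

```bash
cat >> h.py <<'E'
def report(n,boxes):
    p,d,T,k=load(n); W=world(d,T,k); X=np.stack([((W-O)*1000)@a for a in(XB,YB,NB)],-1)
    Q=np.vstack([X[140:280,a:b].reshape(-1,3) for a,b in boxes["bed"]]); Q=Q[abs(Q[:,2])<7]
    A=np.c_[Q[:,:2],np.ones(len(Q))]; s=np.linalg.lstsq(A,Q[:,2],rcond=None)[0]; print("bed z=%.3fx+%.3fy+%.2f"%tuple(s))
    H=X[...,2]-X[...,:2]@s[:2]-s[2]
    for g in("A","R"):
        u0,u1,v0,v1=boxes[g]; m=np.zeros(d.shape,bool); m[v0:v1,u0:u1]=1; m&=(H>14)&(H<36)
        Q=np.c_[X[m][:,:2],H[m]]
        B=np.c_[Q[:,:2],np.ones(len(Q))]; t=np.linalg.lstsq(B,Q[:,2],rcond=None)[0]
        r=cv2.minAreaRect(Q[:,:2].astype(np.float32))
        print(g,len(Q),"top slope %.3f %.3f medH %.1f"%(t[0],t[1],np.median(Q[:,2])),"x %.1f..%.1f"%(np.percentile(Q[:,0],.3),np.percentile(Q[:,0],99.7)),"ymed %.1f"%np.median(Q[:,1]),np.round(r[0],1),np.round(r[1],1),round(r[2],2))
E
python3 -c "
from h import *
report('wrist5',dict(bed=[(255,275),(362,385)],A=(280,321,125,340),R=(321,360,140,340)))"
```

```text
bed z=0.001x+0.002y+-1.16
A 6105 top slope 0.000 0.003 medH 23.9 x 28.3..159.9 ymed 8.7 [93.6  9. ] [132.8  17.9] 0.11
R 5458 top slope -0.001 0.001 medH 23.9 x 28.2..149.6 ymed -9.1 [88.4 -9.4] [122.5  17.7] 0.16
```

Both lie flat (tops 24 mm above the bed), with upper ends at 160 and 150 mm, so R is home and A is 10 mm off. I'll push both upper ends with the two nearly shut fingers, moving into position above the upper ends first.

```bash
python3 -m jog '[[[15,0,0],[0.003,-0.004,0.002],0.4],[[40,0,3],[0.003,-0.004,0.002],0.2],[[65,0,6],[0.003,-0.004,0.002],0.1],[[90,-0.6,10],[0.003,-0.004,0.002],0.1],[[104,-0.6,13],[0.003,-0.004,0.002],0.1],[[104,-0.6,13],[0.003,-0.004,0.002],0.1],[[104,-0.6,25],[0.003,-0.004,0.002],0.1],[[104,-0.6,25],[0.003,-0.004,0.002],0.1]]'
python3 - <<'E'
from h import *; from bench import *
o=get_obs(); print(tobed(o["eef_pos"]))
for n in("wrist",):
    c=get_calibration(n);p,d=camera(n); cv2.imwrite(f"pics/{n}6.png",p[:,:,::-1]); np.savez(f"pics/{n}6.npz",p=p,d=d,T=np.array(c["world_from_camera"]),k=[c["fx"],c["fy"],c["cx"],c["cy"]])
delta(bed(186,0,19),RB)
E
```

```text
time_s: 12.33
eef_pos: [0.5808, -0.1843, 0.1631]
eef_rot: [-0.011, 0.976, 0.045, 0.215]
wrist_force: [-0.4, 1.3, -0.6]
opening: 0.096
[183.59606323  -0.52544709  60.72627549]
t 12.38 shift mm [ 2.5 -0.5 42.3] turn [-0.0029  0.0029 -0.0002] q [-0.65  0.13  1.9   0.4   0.82  0.59]
```

View pics/wrist6.png

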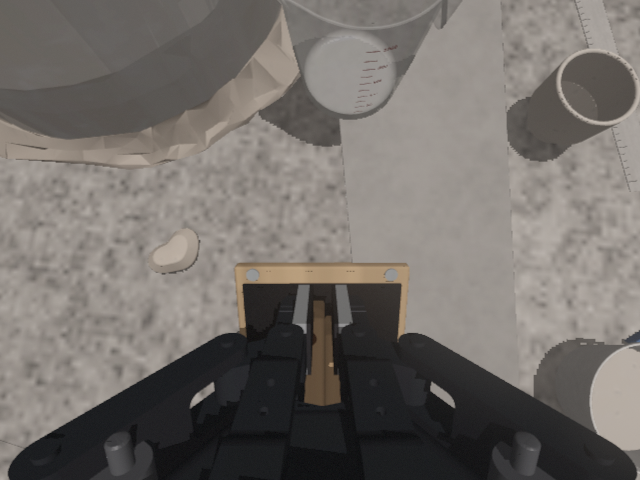

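The view shows the fingers straddling the seam above the upper end of the bed (pads at columns 302 and 343). I'll lower behind the guide ends.

```bash
python3 -m jog '[[[4,0,0],[-0.003,0.003,0],0.1],[[4,-0.5,12],[-0.003,0.003,0],0.1],[[4,-0.5,24],[-0.003,0.003,0],0.1],[[4,-0.5,33],[-0.003,0.003,0],0.1],[[4,-0.5,40],[-0.003,0.003,0],0.1],[[4,-0.5,40],[-0.003,0.003,0],0.1],[[4,-0.5,40],[-0.003,0.003,0],0.1]]'
python3 - <<'E'
from h import *; from bench import *
o=get_obs(); print(tobed(o["eef_pos"]),RB.inv().apply(o["wrist_force"]))
delta(bed(172,0,20),RB)
E
```

```text
time_s: 12.97
eef_pos: [0.6006, -0.1818, 0.1287]
eef_rot: [-0.01, 0.975, 0.045, 0.216]
wrist_force: [0.2, -0.2, -0.6]
opening: 0.102
[1.87134271e+02 1.45886611e-01 2.10931037e+01] [-0.08237554  0.17552305  0.61070208]
t 12.97 shift mm [-15.1   0.2   1.1] turn [-0.0005  0.0005 -0.0005] q [-0.62  0.22  1.88  0.42  0.74  0.59]
```

```bash
python3 -m jog '[[[-2,0,0],[0,0,0],0.1],[[-5,0,0],[0,0,0],0.1],[[-8,0,0],[0,0,0],0.1],[[-11,0,0],[0,0,0],0.1],[[-13,0,0],[0,0,0],0.1],[[-15,0,0],[0,0,0],0.1],[[-17,0,0],[0,0,0],0.1],[[-19,0,0],[0,0,0],0.1],[[-21,0,0],[0,0,0],0.1],[[-22,0,0],[0,0,0],0.1],[[-22,0,0],[0,0,0],0.1]]'
python3 - <<'E'
from h import *; from bench import *
o=get_obs(); print(tobed(o["eef_pos"]),RB.inv().apply(o["wrist_force"]))
E
```

```text
time_s: 13.88
eef_pos: [0.5804, -0.1836, 0.1192]
eef_rot: [-0.01, 0.975, 0.045, 0.216]
wrist_force: [-1.0, 0.1, 0.3]
opening: 0.098
[164.79436564   0.2293627   21.02546181] [-0.77924147 -0.23115887 -0.69709464]
```

```bash
python3 -m jog '[[[-1,0,0],[0,0,0],0.1],[[-2,0,0],[0,0,0],0.1],[[-2.5,0,0],[0,0,0],0.1],[[-2.5,0,0],[0,0,0],0.1]]'
python3 - <<'E'
from h import *; from bench import *
o=get_obs(); print(tobed(o["eef_pos"]),RB.inv().apply(o["wrist_force"]))
E
```

```text
time_s: 14.22
eef_pos: [0.5781, -0.1838, 0.1181]
eef_rot: [-0.01, 0.975, 0.045, 0.216]
wrist_force: [0.3, 0.3, -0.3]
opening: 0.101
[162.18051604   0.25141758  21.00927485] [ 0.16300885 -0.24117637  0.39676376]
```

```bash
python3 -m jog '[[[-0.7,0,0],[0,0,0],0.1],[[-1.4,0,0],[0,0,0],0.1],[[-1.4,0,0],[0,0,0],0.1]]'
python3 - <<'E'
from h import *; from bench import *
o=get_obs(); print(tobed(o["eef_pos"]),RB.inv().apply(o["wrist_force"]))
E
```

```text
time_s: 14.47
eef_pos: [0.5773, -0.1841, 0.118]
eef_rot: [-0.01, 0.975, 0.045, 0.216]
wrist_force: [2.8, -0.3, 0.8]
opening: 0.101
[ 1.61407281e+02 -1.52141132e-02  2.12343763e+01] [2.8002526  0.5206495  0.41626316]
```

```bash
python3 -m jog '[[[-0.5,0,0],[0,0,0],0.1],[[-1,0,0],[0,0,0],0.1],[[-1,0,0],[0,0,0],0.1]]'
python3 - <<'E'
from h import *; from bench import *
o=get_obs(); print(tobed(o["eef_pos"]),RB.inv().apply(o["wrist_force"]))
E
```

```text
time_s: 14.72
eef_pos: [0.5772, -0.1845, 0.1183]
eef_rot: [-0.01, 0.975, 0.045, 0.217]
wrist_force: [5.8, 0.9, 2.3]
opening: 0.098
[161.38651769  -0.414045    21.63528695] [ 6.3054878  -0.3966097   0.39882262]
```

Firm stop at 161.4 mm, as predicted. Now I back off uphill, lift away and look.

```bash
python3 -m jog '[[[4,0,0],[0,0,0],0.1],[[12,0,0],[0,0,0],0.1],[[20,0,0],[0,0,0],0.1],[[22,0,-10],[0,0,0],0.1],[[22,0,-30],[0,0,0],0.1],[[22,0,-55],[0,0,0],0.1],[[10,0,-70],[0,0,0],0.3],[[-20,0,-70],[0,0,0],0.6],[[-50,0,-70],[0,0,0],0.8],[[-75,0,-70],[0,0,0],0.8],[[-80,0,-70],[0,0,0],0.8],[[-80,0,-70],[0,0,0],0.8]]'
python3 - <<'E'
from h import *; from bench import *
o=get_obs(); print(tobed(o["eef_pos"]),o["wrist_force"])
for n in("wrist","top"):
    c=get_calibration(n);p,d=camera(n); cv2.imwrite(f"pics/{n}7.png",p[:,:,::-1]); np.savez(f"pics/{n}7.npz",p=p,d=d,T=np.array(c["world_from_camera"]),k=[c["fx"],c["fy"],c["cx"],c["cy"]])
E
python3 -c "
from h import *
report('wrist7',dict(bed=[(255,275),(362,385)],A=(280,321,125,340),R=(321,360,125,340)))"
```

```text
time_s: 15.72
eef_pos: [0.4743, -0.1938, 0.1474]
eef_rot: [-0.01, 0.975, 0.044, 0.217]
wrist_force: [1.1, 0.1, -0.5]
opening: 0.799
[ 8.00286890e+01 -8.51568238e-02  9.16748879e+01] [ 1.13525678  0.05848034 -0.49722362]
bed z=0.000x+0.002y+-1.07
A 4612 top slope 0.001 -0.028 medH 23.9 x 23.5..149.4 ymed 10.2 [86.  10.6] [ 15.2 126.9] 89.82
R 6472 top slope 0.001 -0.017 medH 23.8 x 23.3..149.4 ymed -7.8 [85.8 -8.1] [ 21.  127.3] 89.86
```

View pics/wrist7.png

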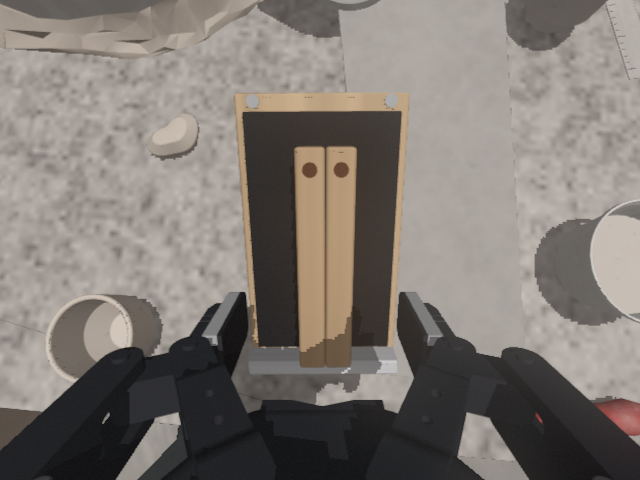

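The view shows both guides level (upper ends at row 148, lower ends at row 366 over the stop), side by side with no gap. The cup and clay have not moved, and the gripper is clear, so I'm handing in.

```bash
python3 -c "
from bench import *
print(hand_in(), get_obs()['time_s'])"
```

```text
the job is handed in; nothing more can be done
the job is handed in; nothing more can be done
```

I put both guides on the rack as a pair and handed the job in after about 16 s of robot time. `hand_in()` gives no verdict, so whether it passed isn't confirmed.

**What I did:** I gripped the two guides together at 12.6° yaw, lifted them off the board and lowered them tilted 25° until they touched the bed (about 15 N). I slid the held pair down until the leading guide met the stop, then let go. The other guide was still 10 mm short because the ends were out of line, so I pushed both upper ends down with the nearly closed fingertips. They came up solid at about 6 N.

**Last checks (wrist camera):**
- **Position:** both upper ends are at 149.4 mm from the stop, which matches a 150 mm guide lying home. The centres are about 18 mm apart with no visible gap.
- **Lie:** both are parallel to the bed within about 0.2°. Their tops are 23.9 and 23.8 mm above the bed, so they lie flat and right side up.
- **Surroundings:** the cup and the clay lump look unmoved in the wrist view. I did not measure the cup, clay or tub again, but no move went near them. The gripper was about 70 mm clear of everything when I handed in.

**Disagreements:**
- **Camera heights:** the cameras differed by 2–4 mm (the table read +1.6 mm in the top view and −1.9 mm in the wrist view), so I set the heights on the bed and stop by contact force.
- **Tilt fit:** the last fit gave a small sideways tilt of 0.02–0.03. I put this down to guide edges in the crop, because the fit before the push showed 0.003 or less.

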